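Sort flange-joint parts into bench trays

TASK

A flange joint has been taken apart: sort its parts into the colour-coded trays, the grey flange into the red one, both blue stud bolts into the yellow one and both brass couplings into the green one. Every part must rest on the tray floor, none piled on another: flange flat with its hub up, couplings standing on end, studs lying down. Set the flange down gently, do not drop it, and leave the amber jar standing where it is.

Things in the scene. Friction and masses are not known exactly. Their poses are not given: they have to be found in the camera images.
- flange: Grey weld-neck pipe flange lying flat: round plate 89 mm in diameter and 12 mm thick, with four dark bolt holes; on it a cylindrical bright steel hub 34 mm in diameter that reaches up to 48 mm above the underside (a short cone, up to 19 mm above the underside, fairs it into the plate). Origin: centre of the plate's underside; z up along the hub. About 0.6 kg, loose.
- stud_a: Blue stud bolt with two dark hexagon nuts: rod 16 mm in diameter, 100 mm long, lying flat on the nuts. Each nut is 27 mm across flats and 14 mm wide, centred 37 mm either side of the middle, so 60 mm of bare rod is free to grip between them. Origin: the middle of the rod, on its axis, 13.5 mm above what it lies on; x runs along the rod. About 0.2 kg, loose. One of two alike.
- stud_b: Blue stud bolt with two dark hexagon nuts: rod 16 mm in diameter, 100 mm long, lying flat on the nuts. Each nut is 27 mm across flats and 14 mm wide, centred 37 mm either side of the middle, so 60 mm of bare rod is free to grip between them. Origin: the middle of the rod, on its axis, 13.5 mm above what it lies on; x runs along the rod. About 0.2 kg, loose. One of two alike.
- coupling_a: Brass pipe coupling, a plain tube open at both ends, standing on end: 40 mm outside diameter, 4 mm wall, 48 mm high. Origin: its centre, 24 mm above what it stands on; z along the tube. About 0.2 kg, loose. One of two alike.
- coupling_b: Brass pipe coupling, a plain tube open at both ends, standing on end: 40 mm outside diameter, 4 mm wall, 48 mm high. Origin: its centre, 24 mm above what it stands on; z along the tube. About 0.2 kg, loose. One of two alike.
- tray_red: Red tray, 150 (x) x 180 (y) mm, 30 mm high, open on top, fixed to the bench. Walls and floor 5 mm thick, so inside it is 140 x 170 mm and its floor lies 5 mm above the bench. Origin: centre of its underside; x along the short side, y along the long side, z up. For the flange.
- tray_yellow: Yellow tray, 150 (x) x 180 (y) mm, 30 mm high, open on top, fixed to the bench. Walls and floor 5 mm thick, so inside it is 140 x 170 mm and its floor lies 5 mm above the bench. Origin: centre of its underside; x along the short side, y along the long side, z up. For the stud bolts.
- tray_green: Green tray, 150 (x) x 180 (y) mm, 30 mm high, open on top, fixed to the bench. Walls and floor 5 mm thick, so inside it is 140 x 170 mm and its floor lies 5 mm above the bench. Origin: centre of its underside; x along the short side, y along the long side, z up. For the couplings.
- jar: Amber jar, white cap, 56 mm in diameter, 70 mm high, standing among the parts. Origin: centre of its underside, z up. Loose, 0.3 kg; not to be moved. Parts and jar stand at least 120 mm apart, centre to centre, between robot and trays. Other clutter keeps clear: nearer the robot than x = 0.345 m (under 40 mm high), beyond x = 0.775 m, or over 0.42 m to either side.

How it is judged:
At the end, for the whole second after the job is handed in: Flange in the red tray, studs in the yellow, couplings in the green: origins within 70 mm (x) and 85 mm (y) of the tray centre, resting on the tray floor to about 6 mm in height, flange hub up and couplings on end within 0.2 rad, all at rest (x of flange in the frame of tray_red between -0.07 and 0.07 m and y of flange in the frame of tray_red between -0.085 and 0.085 m and z of flange in the frame of tray_red between 0 and 0.011 m and angle between flange's own z axis and vertical below 0.2 rad and linear speed of each of flange, stud_a, stud_b, coupling_a, coupling_b below 0.02 m/s and angular speed of each of flange, stud_a, stud_b, coupling_a, coupling_b below 0.2 rad/s and x of stud_a in the frame of tray_yellow between -0.07 and 0.07 m and y of stud_a in the frame of tray_yellow between -0.085 and 0.085 m and z of stud_a in the frame of tray_yellow between 0 and 0.0245 m and x of stud_b in the frame of tray_yellow between -0.07 and 0.07 m and y of stud_b in the frame of tray_yellow between -0.085 and 0.085 m and z of stud_b in the frame of tray_yellow between 0 and 0.0245 m and x of coupling_a in the frame of tray_green between -0.07 and 0.07 m and y of coupling_a in the frame of tray_green between -0.085 and 0.085 m and z of coupling_a in the frame of tray_green between 0 and 0.035 m and (angle between coupling_a's own z axis and vertical below 0.2 rad or angle between coupling_a's own z axis and vertical above 2.94 rad) and x of coupling_b in the frame of tray_green between -0.07 and 0.07 m and y of coupling_b in the frame of tray_green between -0.085 and 0.085 m and z of coupling_b in the frame of tray_green between 0 and 0.035 m and (angle between coupling_b's own z axis and vertical below 0.2 rad or angle between coupling_b's own z axis and vertical above 2.94 rad)); the robot touches nothing.
It fails at once if the jar is shifted by more than 20 mm or tipped by more than 0.25 rad (distance of jar from where it was at the start of the episode above 0.02 m or angle between jar's own z axis and vertical above 0.25 rad).
It fails at once if the flange is dropped into the red tray: it moves faster than 0.5 m/s within 35 mm above the tray's base (linear speed of flange above 0.5 m/s and horizontal distance between flange and tray_red below 0.09 m and z of flange in the frame of tray_red below 0.035 m).
It also fails if it takes over 131 s, if anything falls off the work surface, if the arm or the gripper's body presses on something with over 40 N, if the wrist force passes 120 N, or if a joint passes its speed limit or range.

ROBOT

A 6-joint arm with a two-finger parallel gripper is mounted at the origin on the work surface. World frame = base frame: x ahead of the robot, y to its left, z up, the work surface at z = 0. Lengths are in m, angles in rad, forces in N, time in s.
With the tool pointing down it reaches from about 0.375 to 0.9 m from the base axis. Payload 3.1 kg.
Tool frame: the origin (TCP) lies on the centre line of the jaws, within the pads' length; the fingertips stand 14 mm ahead of it and the grasp point (between the pads) lies 5 mm behind it; z points along the fingers, y is the line along which they close (so a half turn about z gives the same grasp; the last joint's range is limited). The gripper opens to 87 mm and grips with 3 to 60 N. Pads are 19 mm wide; open, the fingers measure 117 mm over their backs; the gripper's body (75 mm by 190 mm) begins 51 mm behind the grasp point.
Start: joints at [1.044, 0.527, 1.433, -0, 1.181, -0.178], TCP at [0.213, 0.588, 0.237] pointing down, gripper open.
Joint ranges: [-3.08, 3.08], [-0.75, 2.2], [0.22, 2.44], [-1.43, 4.57], [0, 2.65], [-2.85, 2.85]. Speed limits (rad/s): [2.79, 2.79, 3.14, 3.14, 3.14, 3.14].

INTERFACE

Orientations are given as a unit quaternion [x, y, z, w].
In Python, from rig import robot gives the robot as it stands.
- The arm moves only by the tool move_arm, never from a script. Its argument "commands" is a list of rows, each an object with "hand": the finger opening in cm, from 0 to 8.7; "travel": the shift along the tool's x, y, z in cm, a list of three; "twist": the turn, a rotation vector about the tool's x, y, z in degrees, a list of three. In form: [{"hand": hand, "travel": [dx, dy, dz], "twist": [wx, wy, wz]}, ...]. A call has 1 to 5 rows; each row shifts and turns the commanded pose from where the row before left it, along the tool's axes as they then stand; what a row does not reach is not made up. A row lasts 1/12 s, in which the tool goes at most 41.7 mm and 7.16 degrees, less where a joint would pass 70% of its speed; a pose out of reach is approached as far as the arm can. A call is refused whole if a number of a shift passes 4.17 or a number of a turn 7.16, either way. A call with a gripper value outside its range is refused whole. The fingers move at their own pace and stop on an object; "force" is the grip in N (left out, the last holds). Time passes only in rows, so rows that do not move let the fingers close. It gives the time, the measured TCP pose, the force, the opening and the grip force at its end, in the units of the state.
- robot.get_obs(): the state, without advancing time (a new reading comes with each control period).
- robot.camera(name): name is "scene" or "top"; returns a dict with "frame" (480x640x3 uint8, red, green, blue), "fov_y" (degrees; the focal length in pixels is half the picture's height over the tangent of half this angle, whatever the lens; pixels are square), "cx", "cy" (the principal point, pixels), "k1" (the pictures are not rectified: a ray, as slopes to the right and down, at radius r is drawn at 1 + k1 r^2 times it, then the intrinsics apply), "extrinsics" (4x4, takes a point from camera to world coordinates). Camera axes: x right, y down, z forward; pixel columns grow to the right and rows downward; lengths in m; the calibration is good to about 2 mm. A picture is of the moment at which its call begins. There is no depth.
- robot.hand_in(): hands the job in; it is judged then, once.
The state is a dict: "time": time; "q": joint angles; "joint_velocities": joint speeds; "joint_torque": joint torques, N m; "position": TCP position; "tool_rot": TCP orientation; "ft_force": force on the tool from outside, world axes, zero at the start; "moment": the same for the moment, N m; "grip_width": finger opening in m; "grip_force": force on a finger pad.
Only numpy, scipy, OpenCV 4.12 (cv2) and the standard library are available. Lean on these libraries where they do the work, as an engineer would, in place of code of your own. Each camera call takes 0.05 s, during which the arm holds its last target. There are 200 camera calls.

## Working session

There is one attempt and no reset: what is moved stays moved. The work goes in short steps, Python scripts to look and compute and a tool call to move; the robot and the scene stay as the last step left them, time stands still between calls to the robot, and variables do not carry over. Pictures are saved under pics/ and viewed, at most 14 in all, crops included, and the job is handed in when it is done.

Besides the shell and the picture viewer there is one more tool, called after ">>>" as name(argument=value, ...), one argument or row to a line, values as JSON. move_arm: Moves the arm, as the interface text tells. Its arguments: {"type":"object","properties":{"commands":{"type":"array"},"force":{"type":"number"}},"required":["commands"]}

```bash
mkdir -p pics; python3 - <<'E'
from rig import robot
import cv2,numpy as np,pickle
d={}
for n in("top","scene"):
    c=robot.camera(n);d[n]=c
    cv2.imwrite(f"pics/{n}0.png",c["frame"][:,:,::-1])
    print(n,c["fov_y"],c["cx"],c["cy"],c["k1"],np.round(c["extrinsics"],3).tolist())
pickle.dump(d,open("cam0.pkl","wb"))
o=robot.get_obs();print(o)
E
```

```text
top 43.829152509784635 307.2976131717905 244.53629121510414 -0.1538749522838702 [[-0.012, -0.993, 0.118, 0.392], [-1.0, 0.01, -0.016, 0.011], [0.015, -0.118, -0.993, 1.376], [0.0, 0.0, 0.0, 1.0]]
scene 45.11961102788292 317.6264094558712 235.30297529302072 -0.16505826270090113 [[-0.201, 0.629, -0.751, 1.36], [0.98, 0.127, -0.156, 0.152], [-0.003, -0.767, -0.641, 0.754], [0.0, 0.0, 0.0, 1.0]]
{'time': 0.1, 'q': array([ 1.04452175e+00,  5.28365608e-01,  1.43381415e+00, -3.67284401e-05,
        1.18135726e+00, -1.78485924e-01]), 'joint_velocities': array([ 0.00042034, -0.00331987, -0.0029055 , -0.0024328 , -0.00106742,
        0.00022931]), 'joint_torque': array([-2.73927690e-04, -4.40984094e+01, -1.77149874e+01,  6.34892634e-02,
        5.33940364e-02, -2.55990454e-05]), 'position': array([0.21265747, 0.58702485, 0.23566139]), 'tool_rot': array([ 1.73012282e-01,  9.84919187e-01, -9.18305306e-04, -3.19592631e-04]), 'ft_force': array([-0.89072252, -0.01905097, -0.41053991]), 'moment': array([-0.00038631,  0.02182286,  0.0377602 ]), 'grip_force': 0.0, 'grip_width': 0.08675695600839946}
```

View pics/top0.png

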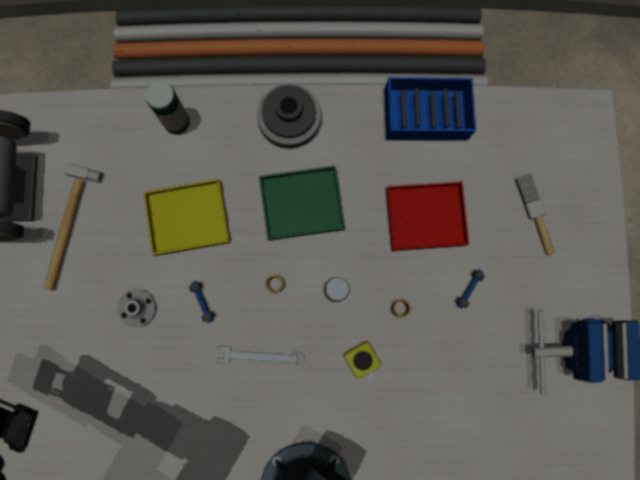

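View pics/scene0.png

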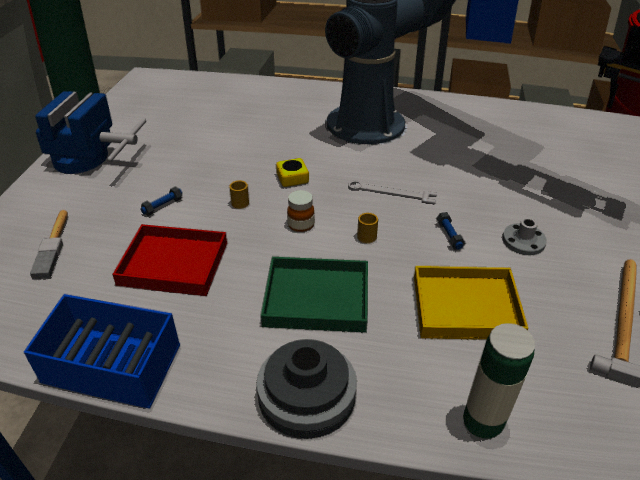

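Top view: flange (136,308), studs (203,302) and (470,288), couplings (275,284) and (400,308), jar (337,289), yellow tray (188,217), green tray (302,203), red tray (428,216). Next I'll refine these by segmentation.

```bash
cat > h.py <<'E'
import cv2,numpy as np,pickle
from scipy.spatial.transform import Rotation as R
def KD(c):
    f=240/np.tan(np.radians(c["fov_y"]/2))
    return np.array([[f,0,c["cx"]],[0,f,c["cy"]],[0,0,1]]),np.array([c["k1"],0,0,0,0])
def w(c,px,z):
    K,D=KD(c);u=cv2.undistortPoints(np.array(px,float).reshape(-1,1,2),K,D)[:,0]
    E=c["extrinsics"];r=np.c_[u,np.ones(len(u))]@E[:3,:3].T;o=E[:3,3]
    return (o+r*((z-o[2])/r[:,2])[:,None])[:,:2]
def proj(c,P):
    K,D=KD(c);M=np.linalg.inv(c["extrinsics"])
    return cv2.projectPoints(np.array(P,float).reshape(-1,1,3),cv2.Rodrigues(M[:3,:3])[0],M[:3,3],K,D)[0][:,0]
def blob(c,lo,hi,win,key=None):
    h=cv2.cvtColor(c["frame"],cv2.COLOR_RGB2HSV);m=cv2.inRange(h,np.array(lo),np.array(hi))
    x0,y0,x1,y1=win;k=np.zeros_like(m);k[y0:y1,x0:x1]=m[y0:y1,x0:x1];return k
def big(m):
    return max(cv2.findContours(m,cv2.RETR_EXTERNAL,cv2.CHAIN_APPROX_NONE)[0],key=cv2.contourArea)
E
cat > meas.py <<'E'
from h import *
d=pickle.load(open("cam0.pkl","rb"));c=d["top"];s=d["scene"]
for n,lo,hi,win in(("red",(0,180,60),(8,255,255),(375,170,480,260)),("yellow",(20,150,60),(35,255,255),(135,170,240,265)),("green",(60,80,20),(90,255,255),(250,155,355,250))):
    q=big(blob(c,lo,hi,win))
    b=cv2.boxPoints(cv2.minAreaRect(w(c,q.reshape(-1,2),.03).astype(np.float32)))
    print(n,b.mean(0).round(4),(b[1]-b[0]).round(3),(b[2]-b[1]).round(3))
for n,win in(("sa",(180,270,225,330)),("sb",(450,260,490,315))):
    m=blob(c,(95,80,30),(130,255,255),win);p=np.argwhere(m)[:,::-1]
    g=cv2.cvtColor(c["frame"],cv2.COLOR_RGB2GRAY);k=(g<75).astype(np.uint8);z=np.zeros_like(k);z[win[1]:win[3],win[0]:win[2]]=k[win[1]:win[3],win[0]:win[2]]
    for q in(p,big(z).reshape(-1,2)):
        r=cv2.minAreaRect(w(c,q,.016).astype(np.float32));b=cv2.boxPoints(r);print(n,len(q),np.round(r[0],4),(b[1]-b[0]).round(3),(b[2]-b[1]).round(3))
for n,win in(("ca",(255,265,295,305)),("cb",(380,290,420,328))):
    q=big(blob(c,(10,90,40),(30,255,255),win));r=cv2.minEnclosingCircle(w(c,q.reshape(-1,2),.048).astype(np.float32));print(n,np.round(r[0],4),round(r[1],4))
I=cv2.resize(c["frame"][270:335,110:210],None,fx=6,fy=6,interpolation=cv2.INTER_CUBIC)
cv2.imwrite("pics/cr.png",I[:,:,::-1])
E
python3 meas.py
```

```text
red [ 0.6161 -0.2875] [ 0.012 -0.176] [0.146 0.01 ]
yellow [0.619  0.2672] [ 0.029 -0.176] [0.147 0.024]
green [0.6496 0.0012] [ 0.023 -0.173] [0.146 0.02 ]
sa 164 [0.4258 0.2311] [ 0.006 -0.012] [0.087 0.039]
sa 98 [0.4262 0.2306] [ 0.013 -0.029] [0.091 0.039]
sb 161 [ 0.4474 -0.3853] [ 0.081 -0.052] [0.007 0.011]
sb 95 [ 0.4469 -0.3848] [ 0.084 -0.056] [0.018 0.027]
ca [0.4628 0.0654] 0.0199
cb [ 0.405  -0.2178] 0.0208
```

View pics/cr.png

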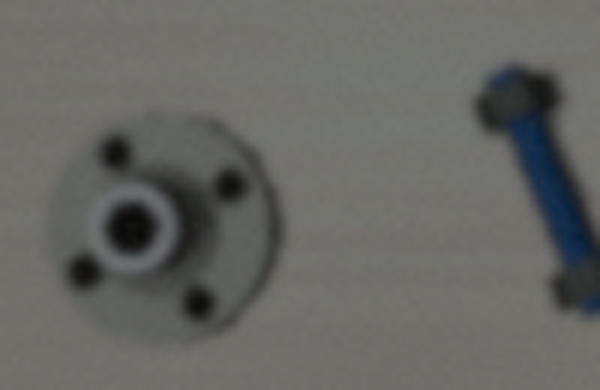

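Crop: bolt holes at (116,152), (231,185), (85,271), (199,303), and the hub top centre at (131,227). The hub sits over the plate centre, as expected.

```bash
cat > go.py <<'E'
import sys
from h import *
from rig import robot
o=robot.get_obs();P=o["position"];r=R.from_quat(o["tool_rot"])
y=r.as_matrix()[:,1];yaw=np.degrees(np.arctan2(y[1],y[0]))
print("t",round(o["time"],1),"P",P.round(4),"yaw",yaw.round(1),"tilt",r.as_matrix()[:,2].round(3),"grip",round(o["grip_width"],4),o["grip_force"],"F",o["ft_force"].round(1))
# args: x y z yaw ; assume rotation performed first -> travel in final frame
if len(sys.argv)>4:
    T=np.array(list(map(float,sys.argv[1:4])));ty=np.radians(float(sys.argv[4]));d=T-P
    Y=np.array([np.cos(ty),np.sin(ty)]);X=np.array([-Y[1],Y[0]])
    print("twist z",round(yaw-float(sys.argv[4]),1),"travel cm (target frame)",(100*np.array([X@d[:2],Y@d[:2],-d[2]])).round(2))
E
python3 - <<'E'
from h import *
c=pickle.load(open("cam0.pkl","rb"))["top"]
f=lambda p:(np.array(p)+.5)/6-.5+[110,270]
print(w(c,f([[116,152],[231,185],[85,271],[199,303]]),.012).mean(0),w(c,f([131,227]),.048), w(c,[337,289],.07))
E
python3 go.py .39 .36 .15 90
```

```text
[0.4123305  0.38495899] [[0.41206685 0.38524119]] [[ 0.44841797 -0.07388051]]
t 0.1 P [0.2127 0.587  0.2357] yaw 70.1 tilt [-0.001 -0.002 -1.   ] grip 0.0868 0.0 F [-0.9 -0.  -0.4]
twist z -19.9 travel cm (target frame) [-17.73 -22.7    8.57]
```

>>> move_arm(
  commands=[
    {"hand":8.7,"travel":[0,0,0],"twist":[0,0,-6.65]},
    {"hand":8.7,"travel":[0,0,0],"twist":[0,0,-6.65]},
    {"hand":8.7,"travel":[0,0,0],"twist":[0,0,-6.6]},
  ],
  force=30,
)

```text
time: 0.35
position: [0.2128, 0.5872, 0.2359]
tool_rot: [-0.003, 1.0, -0.001, -0.0]
ft_force: [-1.0, 0.2, 0.5]
grip_width: 0.0871
grip_force: 0.0
```

>>> move_arm(
  commands=[
    {"hand":8.7,"travel":[-2,-2,1],"twist":[0,0,0]},
    {"hand":8.7,"travel":[-2,-2,1],"twist":[0,0,0]},
    {"hand":8.7,"travel":[-2,-2,1],"twist":[0,0,0]},
    {"hand":8.7,"travel":[-2,-2,1],"twist":[0,0,0]},
    {"hand":8.7,"travel":[-2,-2,1],"twist":[0,0,0]},
  ],
)

```text
time: 0.77
position: [0.3134, 0.4864, 0.1858]
tool_rot: [-0.0, 1.0, -0.0, -0.0]
ft_force: [-0.6, 0.9, 0.2]
grip_width: 0.0868
grip_force: 0.0
```

>>> move_arm(
  commands=[
    {"hand":8.7,"travel":[-2,-2,1],"twist":[0,0,0]},
    {"hand":8.7,"travel":[-2,-2,1],"twist":[0,0,0]},
    {"hand":8.7,"travel":[-2,-2,1],"twist":[0,0,0]},
    {"hand":8.7,"travel":[-2,-2,1],"twist":[0,0,0]},
    {"hand":8.7,"travel":[-2,-2.2,1],"twist":[0,0,0]},
  ],
)

```text
time: 1.18
position: [0.4136, 0.3845, 0.1358]
tool_rot: [0.0, 1.0, -0.0, -0.0]
ft_force: [0.4, -0.2, -0.3]
grip_width: 0.0869
grip_force: 0.0
```

>>> move_arm(
  commands=[
    {"hand":8.7,"travel":[0,0,0],"twist":[0,0,0]},
    {"hand":8.7,"travel":[0,0,0],"twist":[0,0,0]},
    {"hand":8.7,"travel":[0,0,0],"twist":[0,0,0]},
  ],
)

```text
time: 1.43
position: [0.4125, 0.3855, 0.1363]
tool_rot: [0.001, 1.0, -0.0, -0.0]
ft_force: [-0.1, -0.3, -0.7]
grip_width: 0.0871
grip_force: 0.0
```

```bash
python3 go.py .4122 .3851 .036 90
```

```text
t 1.4 P [0.4125 0.3855 0.1363] yaw 89.9 tilt [-0.001 -0.    -1.   ] grip 0.0871 0.0 F [-0.1 -0.3 -0.7]
twist z -0.1 travel cm (target frame) [ 0.03 -0.04 10.03]
```

>>> move_arm(
  commands=[
    {"hand":8.7,"travel":[0,0,2.5],"twist":[0,0,0]},
    {"hand":8.7,"travel":[0,0,2.5],"twist":[0,0,0]},
    {"hand":8.7,"travel":[0,0,2.5],"twist":[0,0,0]},
    {"hand":8.7,"travel":[0,0,1.5],"twist":[0,0,0]},
    {"hand":8.7,"travel":[0,0,1],"twist":[0,0,0]},
  ],
  force=40,
)

```text
time: 1.85
position: [0.4111, 0.3862, 0.0351]
tool_rot: [-0.001, 1.0, -0.0, -0.001]
ft_force: [-0.4, -0.4, 0.9]
grip_width: 0.087
grip_force: 0.0
```

>>> move_arm(
  commands=[
    {"hand":2.5,"travel":[0,0,0],"twist":[0,0,0]},
    {"hand":2.5,"travel":[0,0,0],"twist":[0,0,0]},
    {"hand":2.5,"travel":[0,0,0],"twist":[0,0,0]},
    {"hand":2.5,"travel":[0,0,0],"twist":[0,0,0]},
    {"hand":2.5,"travel":[0,0,0],"twist":[0,0,0]},
  ],
)

```text
time: 2.27
position: [0.4135, 0.386, 0.0377]
tool_rot: [0.0, 1.0, 0.001, 0.001]
ft_force: [0.8, -0.0, -1.0]
grip_width: 0.0611
grip_force: 0.0
```

>>> move_arm(
  commands=[
    {"hand":2.5,"travel":[0,0,0],"twist":[0,0,0]},
    {"hand":2.5,"travel":[0,0,0],"twist":[0,0,0]},
    {"hand":2.5,"travel":[0,0,0],"twist":[0,0,0]},
    {"hand":2.5,"travel":[0,0,0],"twist":[0,0,0]},
    {"hand":2.5,"travel":[0,0,0],"twist":[0,0,0]},
  ],
)

```text
time: 2.68
position: [0.413, 0.3856, 0.0367]
tool_rot: [0.0, 1.0, 0.0, 0.0]
ft_force: [-0.5, 0.8, 1.2]
grip_width: 0.0332
grip_force: 40.0
```

>>> move_arm(
  commands=[
    {"hand":2.5,"travel":[0,0,-0.5],"twist":[0,0,0]},
    {"hand":2.5,"travel":[0,0,-2],"twist":[0,0,0]},
    {"hand":2.5,"travel":[0,0,-3],"twist":[0,0,0]},
    {"hand":2.5,"travel":[0,0,-3],"twist":[0,0,0]},
    {"hand":2.5,"travel":[-0.3,-1,-2.5],"twist":[0,0,0]},
  ],
)

```text
time: 3.1
position: [0.4148, 0.3763, 0.1472]
tool_rot: [-0.0, 1.0, 0.0, -0.001]
ft_force: [2.1, 0.7, -7.4]
grip_width: 0.0329
grip_force: 40.0
```

>>> move_arm(
  commands=[
    {"hand":2.5,"travel":[-0.6,-2,-0.5],"twist":[0,0,0]},
    {"hand":2.5,"travel":[-1,-3,0],"twist":[0,0,0]},
    {"hand":2.5,"travel":[-1,-3.5,0],"twist":[0,0,0]},
    {"hand":2.5,"travel":[-1,-3.5,0],"twist":[0,0,0]},
    {"hand":2.5,"travel":[-1,-3.5,0],"twist":[0,0,0]},
  ],
)

```text
time: 3.52
position: [0.4604, 0.2188, 0.1508]
tool_rot: [-0.0, 1.0, -0.0, -0.002]
ft_force: [-0.2, -0.2, -6.7]
grip_width: 0.0333
grip_force: 40.0
```

>>> move_arm(
  commands=[
    {"hand":2.5,"travel":[-1,-3.5,0],"twist":[0,0,0]},
    {"hand":2.5,"travel":[-1,-3.5,0],"twist":[0,0,0]},
    {"hand":2.5,"travel":[-1,-3.5,0],"twist":[0,0,0]},
    {"hand":2.5,"travel":[-1,-3.5,0],"twist":[0,0,0]},
    {"hand":2.5,"travel":[-1,-3.5,0],"twist":[0,0,0]},
  ],
)

```text
time: 3.93
position: [0.5104, 0.0438, 0.1507]
tool_rot: [0.0, 1.0, 0.0, -0.002]
ft_force: [1.0, 1.1, -7.4]
grip_width: 0.033
grip_force: 40.0
```

>>> move_arm(
  commands=[
    {"hand":2.5,"travel":[-1,-3.5,0],"twist":[0,0,0]},
    {"hand":2.5,"travel":[-1,-3.5,0],"twist":[0,0,0]},
    {"hand":2.5,"travel":[-1,-3.5,0],"twist":[0,0,0]},
    {"hand":2.5,"travel":[-1,-3.5,0],"twist":[0,0,0]},
    {"hand":2.5,"travel":[-1,-3.5,0],"twist":[0,0,0]},
  ],
)

```text
time: 4.35
position: [0.5603, -0.1308, 0.1503]
tool_rot: [0.0, 1.0, 0.001, -0.002]
ft_force: [0.8, 0.8, -7.3]
grip_width: 0.0333
grip_force: 40.0
```

>>> move_arm(
  commands=[
    {"hand":2.5,"travel":[-1,-3.5,0],"twist":[0,0,0]},
    {"hand":2.5,"travel":[-1,-3,0],"twist":[0,0,0]},
    {"hand":2.5,"travel":[-1,-2,0],"twist":[0,0,0]},
    {"hand":2.5,"travel":[-0.5,-1,0],"twist":[0,0,0]},
    {"hand":2.5,"travel":[0,0,0],"twist":[0,0,0]},
  ],
)

```text
time: 4.77
position: [0.597, -0.2272, 0.1505]
tool_rot: [0.002, 1.0, -0.0, 0.0]
ft_force: [1.0, 0.6, -7.2]
grip_width: 0.0335
grip_force: 40.0
```

```bash
python3 go.py .6161 -.2875 .042 90; python3 -c "
from rig import robot;import cv2
c=robot.camera('scene');cv2.imwrite('pics/s1.png',c['frame'][:,:,::-1])"
```

```text
t 4.8 P [ 0.597  -0.2272  0.1505] yaw 89.8 tilt [ 0.    -0.001 -1.   ] grip 0.0335 40.00017154030502 F [ 1.   0.6 -7.2]
twist z -0.2 travel cm (target frame) [-1.91 -6.03 10.85]
```

View pics/s1.png

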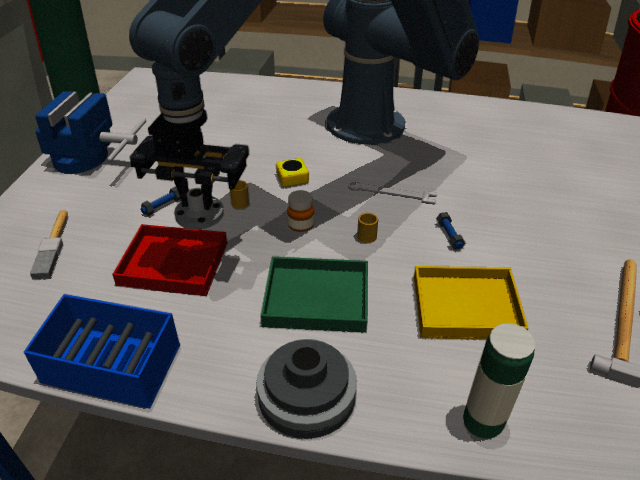

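The flange hangs level in the jaws at about (200,210), just short of the red tray at (172,258). The jar and the other parts haven't moved.

>>> move_arm(
  commands=[
    {"hand":2.5,"travel":[-0.6,-2,0],"twist":[0,0,0]},
    {"hand":2.5,"travel":[-0.7,-2,0],"twist":[0,0,0]},
    {"hand":2.5,"travel":[-0.6,-2,0],"twist":[0,0,0]},
    {"hand":2.5,"travel":[0,0,1],"twist":[0,0,0]},
    {"hand":2.5,"travel":[0,0,2],"twist":[0,0,0]},
  ],
)

```text
time: 5.23
position: [0.6169, -0.2846, 0.1235]
tool_rot: [0.0, 1.0, -0.001, 0.002]
ft_force: [0.4, 1.0, -6.6]
grip_width: 0.033
grip_force: 40.0
```

>>> move_arm(
  commands=[
    {"hand":2.5,"travel":[0,0,2],"twist":[0,0,0]},
    {"hand":2.5,"travel":[0,0,2],"twist":[0,0,0]},
    {"hand":2.5,"travel":[0,0,1.5],"twist":[0,0,0]},
    {"hand":2.5,"travel":[0,0,1],"twist":[0,0,0]},
    {"hand":2.5,"travel":[0,0,0.5],"twist":[0,0,0]},
  ],
)

```text
time: 5.65
position: [0.6137, -0.2815, 0.0492]
tool_rot: [-0.001, 1.0, 0.002, -0.003]
ft_force: [0.3, 0.0, -7.0]
grip_width: 0.033
grip_force: 40.0
```

>>> move_arm(
  commands=[
    {"hand":2.5,"travel":[0,0,0.3],"twist":[0,0,0]},
    {"hand":2.5,"travel":[0,0,0.2],"twist":[0,0,0]},
    {"hand":2.5,"travel":[0,0,0.2],"twist":[0,0,0]},
    {"hand":2.5,"travel":[0,0,0.2],"twist":[0,0,0]},
    {"hand":2.5,"travel":[0,0,0],"twist":[0,0,0]},
  ],
)

```text
time: 6.07
position: [0.6157, -0.2848, 0.043]
tool_rot: [0.0, 1.0, -0.0, 0.0]
ft_force: [-0.1, 0.5, -6.9]
grip_width: 0.0332
grip_force: 40.0
```

>>> move_arm(
  commands=[
    {"hand":2.5,"travel":[0,0,0.1],"twist":[0,0,0]},
    {"hand":2.5,"travel":[0,0,0.1],"twist":[0,0,0]},
    {"hand":2.5,"travel":[0,0,0],"twist":[0,0,0]},
  ],
)

```text
time: 6.32
position: [0.6159, -0.285, 0.0418]
tool_rot: [0.0, 1.0, -0.0, 0.0]
ft_force: [-1.2, 0.2, 0.3]
grip_width: 0.0329
grip_force: 40.0
```

>>> move_arm(
  commands=[
    {"hand":6,"travel":[0,0,0],"twist":[0,0,0]},
    {"hand":6,"travel":[0,0,0],"twist":[0,0,0]},
    {"hand":6,"travel":[0,0,0],"twist":[0,0,0]},
    {"hand":6,"travel":[0,0,0],"twist":[0,0,0]},
    {"hand":6,"travel":[0,0,0],"twist":[0,0,0]},
  ],
)

```text
time: 6.73
position: [0.6159, -0.2849, 0.0409]
tool_rot: [0.0, 1.0, -0.0, 0.0]
ft_force: [0.5, -0.1, 0.2]
grip_width: 0.0568
grip_force: 0.0
```

>>> move_arm(
  commands=[
    {"hand":6,"travel":[0,0,-1],"twist":[0,0,0]},
    {"hand":6,"travel":[0,0,-2],"twist":[0,0,0]},
    {"hand":6,"travel":[0,0,-3],"twist":[0,0,0]},
    {"hand":8,"travel":[0,0,-3],"twist":[0,0,0]},
    {"hand":8,"travel":[1,0.4,-1],"twist":[0,0,0]},
  ],
)

```text
time: 7.15
position: [0.6097, -0.2832, 0.1464]
tool_rot: [0.0, 1.0, -0.003, 0.005]
ft_force: [0.4, -0.3, 0.7]
grip_width: 0.0671
grip_force: 0.0
```

>>> move_arm(
  commands=[
    {"hand":8,"travel":[2,0.6,0],"twist":[0,0,0]},
    {"hand":8,"travel":[3,1,0],"twist":[0,0,0]},
    {"hand":8,"travel":[3,1,0],"twist":[0,0,0]},
    {"hand":8,"travel":[3,1,0],"twist":[0,0,0]},
    {"hand":8,"travel":[3,1,0],"twist":[0,0,0]},
  ],
)

```text
time: 7.57
position: [0.4645, -0.2341, 0.1415]
tool_rot: [0.0, 1.0, -0.001, 0.001]
ft_force: [-0.3, -0.1, 1.1]
grip_width: 0.0796
grip_force: 0.0
```

>>> move_arm(
  commands=[
    {"hand":8,"travel":[3,1,0],"twist":[0,0,0]},
    {"hand":8,"travel":[2,0.6,0],"twist":[0,0,0]},
    {"hand":8,"travel":[1,0.1,0],"twist":[0,0,0]},
    {"hand":8,"travel":[0,0,0],"twist":[0,0,0]},
    {"hand":8,"travel":[0,0,0],"twist":[0,0,0]},
  ],
)

```text
time: 7.98
position: [0.4069, -0.2189, 0.1413]
tool_rot: [0.001, 1.0, -0.001, 0.001]
ft_force: [0.3, 0.5, 0.4]
grip_width: 0.0798
grip_force: 0.0
```

```bash
python3 go.py .405 -.2178 .028 90
```

```text
t 8.0 P [ 0.4069 -0.2189  0.1413] yaw 89.9 tilt [ 0.003 -0.002 -1.   ] grip 0.0798 0.0 F [0.3 0.5 0.4]
twist z -0.1 travel cm (target frame) [ 0.19  0.11 11.33]
```

>>> move_arm(
  commands=[
    {"hand":8,"travel":[0.2,0.1,2.5],"twist":[0,0,0]},
    {"hand":8,"travel":[0,0,3],"twist":[0,0,0]},
    {"hand":8,"travel":[0,0,3],"twist":[0,0,0]},
    {"hand":8,"travel":[0,0,2],"twist":[0,0,0]},
    {"hand":8,"travel":[0,0,0.8],"twist":[0,0,0]},
  ],
  force=25,
)

```text
time: 8.4
position: [0.4049, -0.2173, 0.0249]
tool_rot: [0.0, 1.0, 0.0, -0.0]
ft_force: [0.4, 0.0, -0.3]
grip_width: 0.0802
grip_force: 0.0
```

>>> move_arm(
  commands=[
    {"hand":3.2,"travel":[0,0,0],"twist":[0,0,0]},
    {"hand":3.2,"travel":[0,0,0],"twist":[0,0,0]},
    {"hand":3.2,"travel":[0,0,0],"twist":[0,0,0]},
    {"hand":3.2,"travel":[0,0,0],"twist":[0,0,0]},
    {"hand":3.2,"travel":[0,0,0],"twist":[0,0,0]},
  ],
)

```text
time: 8.82
position: [0.4043, -0.2171, 0.0287]
tool_rot: [0.0, 1.0, -0.001, 0.001]
ft_force: [-0.3, -0.5, 0.0]
grip_width: 0.0545
grip_force: 0.0
```

>>> move_arm(
  commands=[
    {"hand":3.2,"travel":[0,0,0],"twist":[0,0,0]},
    {"hand":3.2,"travel":[0,0,0],"twist":[0,0,0]},
    {"hand":3.2,"travel":[0,0,0],"twist":[0,0,0]},
    {"hand":3.2,"travel":[0,0,0],"twist":[0,0,0]},
  ],
)

```text
time: 9.15
position: [0.4043, -0.2173, 0.0283]
tool_rot: [0.0, 1.0, -0.001, 0.001]
ft_force: [-0.3, -0.8, 6.0]
grip_width: 0.0394
grip_force: 25.0
```

```bash
python3 go.py .645 -.037 .16 90
```

```text
t 9.2 P [ 0.4043 -0.2173  0.0283] yaw 90.0 tilt [ 0.002 -0.002 -1.   ] grip 0.0394 24.99603250626455 F [-0.3 -0.8  6. ]
twist z -0.0 travel cm (target frame) [-24.07  18.03 -13.17]
```

>>> move_arm(
  commands=[
    {"hand":3.2,"travel":[0,0,-0.5],"twist":[0,0,0]},
    {"hand":3.2,"travel":[0,0,-2],"twist":[0,0,0]},
    {"hand":3.2,"travel":[0,0,-3],"twist":[0,0,0]},
    {"hand":3.2,"travel":[-1,0.7,-3],"twist":[0,0,0]},
    {"hand":3.2,"travel":[-2,1.4,-1],"twist":[0,0,0]},
  ],
)

```text
time: 9.57
position: [0.4329, -0.1963, 0.1254]
tool_rot: [0.002, 1.0, -0.001, 0.0]
ft_force: [0.9, -1.0, -2.9]
grip_width: 0.0393
grip_force: 25.0
```

>>> move_arm(
  commands=[
    {"hand":3.2,"travel":[-3,2.2,0],"twist":[0,0,0]},
    {"hand":3.2,"travel":[-3,2.2,0],"twist":[0,0,0]},
    {"hand":3.2,"travel":[-3,2.2,0],"twist":[0,0,0]},
    {"hand":3.2,"travel":[-3,2.2,0],"twist":[0,0,0]},
    {"hand":3.2,"travel":[-3,2.2,0],"twist":[0,0,0]},
  ],
)

```text
time: 9.98
position: [0.5836, -0.0837, 0.1222]
tool_rot: [0.0, 1.0, 0.0, -0.001]
ft_force: [-0.3, -0.8, -2.4]
grip_width: 0.0395
grip_force: 25.0
```

>>> move_arm(
  commands=[
    {"hand":3.2,"travel":[-3,2.2,0],"twist":[0,0,0]},
    {"hand":3.2,"travel":[-3,2.1,0],"twist":[0,0,0]},
    {"hand":3.2,"travel":[-1,0.7,0],"twist":[0,0,0]},
    {"hand":3.2,"travel":[0,0,0],"twist":[0,0,0]},
    {"hand":3.2,"travel":[0,0,0],"twist":[0,0,0]},
  ],
)

```text
time: 10.4
position: [0.6524, -0.0347, 0.1215]
tool_rot: [-0.001, 1.0, 0.0, -0.002]
ft_force: [-0.6, 0.2, -2.1]
grip_width: 0.0392
grip_force: 25.0
```

```bash
python3 go.py .6545 -.0365 .0333 90
```

```text
t 10.4 P [ 0.6524 -0.0347  0.1215] yaw 90.1 tilt [-0.004  0.    -1.   ] grip 0.0392 24.99792660608317 F [-0.6  0.2 -2.1]
twist z 0.1 travel cm (target frame) [-0.21 -0.18  8.82]
```

>>> move_arm(
  commands=[
    {"hand":3.2,"travel":[-0.2,-0.2,2],"twist":[0,0,0]},
    {"hand":3.2,"travel":[0,0,2.5],"twist":[0,0,0]},
    {"hand":3.2,"travel":[0,0,2],"twist":[0,0,0]},
    {"hand":3.2,"travel":[0,0,1.2],"twist":[0,0,0]},
    {"hand":3.2,"travel":[0,0,0.7],"twist":[0,0,0]},
  ],
)

```text
time: 10.82
position: [0.6527, -0.0382, 0.0364]
tool_rot: [0.001, 1.0, 0.001, -0.003]
ft_force: [0.1, 0.2, -2.2]
grip_width: 0.0393
grip_force: 25.0
```

>>> move_arm(
  commands=[
    {"hand":3.2,"travel":[0,0,0.2],"twist":[0,0,0]},
    {"hand":3.2,"travel":[0,0,0.1],"twist":[0,0,0]},
    {"hand":3.2,"travel":[0,0,0],"twist":[0,0,0]},
    {"hand":3.2,"travel":[0,0,0],"twist":[0,0,0]},
  ],
)

```text
time: 11.15
position: [0.6565, -0.0379, 0.0368]
tool_rot: [0.0, 1.0, -0.0, 0.001]
ft_force: [0.1, 0.1, -1.8]
grip_width: 0.0397
grip_force: 25.0
```

>>> move_arm(
  commands=[
    {"hand":3.2,"travel":[0,0,0.1],"twist":[0,0,0]},
    {"hand":3.2,"travel":[0,0,0.1],"twist":[0,0,0]},
    {"hand":3.2,"travel":[0,0,0.1],"twist":[0,0,0]},
    {"hand":3.2,"travel":[0,0,0],"twist":[0,0,0]},
    {"hand":3.2,"travel":[0,0,0],"twist":[0,0,0]},
  ],
)

```text
time: 11.57
position: [0.6561, -0.0376, 0.0334]
tool_rot: [0.0, 1.0, -0.0, 0.001]
ft_force: [-1.5, -0.0, 2.8]
grip_width: 0.0394
grip_force: 25.0
```

>>> move_arm(
  commands=[
    {"hand":5.2,"travel":[0,0,0],"twist":[0,0,0]},
    {"hand":5.2,"travel":[0,0,0],"twist":[0,0,0]},
    {"hand":5.2,"travel":[0,0,0],"twist":[0,0,0]},
    {"hand":5.2,"travel":[0,0,0],"twist":[0,0,0]},
  ],
)

```text
time: 11.9
position: [0.6557, -0.0377, 0.0324]
tool_rot: [0.0, 1.0, -0.0, 0.0]
ft_force: [-0.7, 0.3, 0.2]
grip_width: 0.0509
grip_force: 0.0
```

>>> move_arm(
  commands=[
    {"hand":5.2,"travel":[0,0,-1],"twist":[0,0,0]},
    {"hand":5.2,"travel":[0,0,-2],"twist":[0,0,0]},
    {"hand":5.2,"travel":[0,0,-3],"twist":[0,0,0]},
    {"hand":5.2,"travel":[0,0,-3],"twist":[0,0,0]},
    {"hand":8,"travel":[1,0.5,-1],"twist":[0,0,0]},
  ],
)

```text
time: 12.32
position: [0.6504, -0.0342, 0.1379]
tool_rot: [0.001, 1.0, -0.001, 0.006]
ft_force: [1.8, -0.5, 1.3]
grip_width: 0.0544
grip_force: 0.0
```

>>> move_arm(
  commands=[
    {"hand":8,"travel":[2,1,0],"twist":[0,0,0]},
    {"hand":8,"travel":[3,1.6,0],"twist":[0,0,0]},
    {"hand":8,"travel":[3,1.6,0],"twist":[0,0,0]},
    {"hand":8,"travel":[3,1.6,0],"twist":[0,0,0]},
    {"hand":8,"travel":[3,1.6,0],"twist":[0,0,0]},
  ],
)

```text
time: 12.73
position: [0.5032, 0.0423, 0.1326]
tool_rot: [0.0, 1.0, 0.0, -0.0]
ft_force: [0.5, -0.0, 0.6]
grip_width: 0.0781
grip_force: 0.0
```

>>> move_arm(
  commands=[
    {"hand":8,"travel":[3,1.6,0],"twist":[0,0,0]},
    {"hand":8,"travel":[1.3,0.8,0],"twist":[0,0,0]},
    {"hand":8,"travel":[0,0,0],"twist":[0,0,0]},
    {"hand":8,"travel":[0,0,0],"twist":[0,0,0]},
    {"hand":8,"travel":[0,0,0],"twist":[0,0,0]},
  ],
)

```text
time: 13.15
position: [0.4645, 0.065, 0.133]
tool_rot: [0.0, 1.0, -0.0, 0.002]
ft_force: [0.1, 0.4, 0.4]
grip_width: 0.0804
grip_force: 0.0
```

```bash
python3 go.py .4628 .0654 .028 90
```

```text
t 13.2 P [0.4645 0.065  0.133 ] yaw 90.0 tilt [ 0.003 -0.    -1.   ] grip 0.0804 0.0 F [0.1 0.4 0.4]
twist z -0.0 travel cm (target frame) [ 0.17  0.04 10.5 ]
```

>>> move_arm(
  commands=[
    {"hand":8,"travel":[0.2,0,2.5],"twist":[0,0,0]},
    {"hand":8,"travel":[0,0,3],"twist":[0,0,0]},
    {"hand":8,"travel":[0,0,2.5],"twist":[0,0,0]},
    {"hand":8,"travel":[0,0,1.7],"twist":[0,0,0]},
    {"hand":8,"travel":[0,0,0.8],"twist":[0,0,0]},
  ],
)

```text
time: 13.57
position: [0.4618, 0.0646, 0.0252]
tool_rot: [0.001, 1.0, 0.0, -0.001]
ft_force: [0.2, -0.0, 0.3]
grip_width: 0.0799
grip_force: 0.0
```

>>> move_arm(
  commands=[
    {"hand":3.2,"travel":[0,0,0],"twist":[0,0,0]},
    {"hand":3.2,"travel":[0,0,0],"twist":[0,0,0]},
    {"hand":3.2,"travel":[0,0,0],"twist":[0,0,0]},
    {"hand":3.2,"travel":[0,0,0],"twist":[0,0,0]},
    {"hand":3.2,"travel":[0,0,0],"twist":[0,0,0]},
  ],
)

```text
time: 13.98
position: [0.4616, 0.0654, 0.0286]
tool_rot: [0.0, 1.0, -0.0, 0.001]
ft_force: [0.6, 0.5, -0.5]
grip_width: 0.0543
grip_force: 0.0
```

>>> move_arm(
  commands=[
    {"hand":3.2,"travel":[0,0,0],"twist":[0,0,0]},
    {"hand":3.2,"travel":[0,0,0],"twist":[0,0,0]},
    {"hand":3.2,"travel":[0,0,0],"twist":[0,0,0]},
    {"hand":3.2,"travel":[0,0,0],"twist":[0,0,0]},
  ],
)

```text
time: 14.32
position: [0.4611, 0.0656, 0.0281]
tool_rot: [0.0, 1.0, 0.0, 0.001]
ft_force: [-0.4, 1.2, 6.5]
grip_width: 0.0393
grip_force: 25.0
```

>>> move_arm(
  commands=[
    {"hand":3.2,"travel":[0,0,-0.5],"twist":[0,0,0]},
    {"hand":3.2,"travel":[0,0,-2],"twist":[0,0,0]},
    {"hand":3.2,"travel":[0,0,-3],"twist":[0,0,0]},
    {"hand":3.2,"travel":[-1,0,-3],"twist":[0,0,0]},
    {"hand":3.2,"travel":[-2,-0.3,-1],"twist":[0,0,0]},
  ],
)

```text
time: 14.73
position: [0.4884, 0.0631, 0.1252]
tool_rot: [-0.0, 1.0, 0.0, -0.001]
ft_force: [1.0, -0.4, -2.6]
grip_width: 0.0397
grip_force: 25.0
```

>>> move_arm(
  commands=[
    {"hand":3.2,"travel":[-3,-0.5,0],"twist":[0,0,0]},
    {"hand":3.2,"travel":[-3,-0.5,0],"twist":[0,0,0]},
    {"hand":3.2,"travel":[-3,-0.5,0],"twist":[0,0,0]},
    {"hand":3.2,"travel":[-3,-0.5,0],"twist":[0,0,0]},
    {"hand":3.2,"travel":[-2,-0.3,0],"twist":[0,0,0]},
  ],
)

```text
time: 15.15
position: [0.6333, 0.0385, 0.1224]
tool_rot: [0.0, 1.0, -0.0, 0.001]
ft_force: [1.2, 0.3, -3.4]
grip_width: 0.0401
grip_force: 25.0
```

>>> move_arm(
  commands=[
    {"hand":3.2,"travel":[-1,0,0],"twist":[0,0,0]},
    {"hand":3.2,"travel":[0,0,0],"twist":[0,0,0]},
    {"hand":3.2,"travel":[0,0,0],"twist":[0,0,0]},
    {"hand":3.2,"travel":[0,0,0],"twist":[0,0,0]},
  ],
)

```text
time: 15.48
position: [0.6385, 0.0397, 0.1217]
tool_rot: [0.0, 1.0, 0.0, -0.002]
ft_force: [0.1, 0.8, -2.4]
grip_width: 0.0399
grip_force: 25.0
```

```bash
python3 go.py .645 .039 .033 90
```

```text
t 15.5 P [0.6385 0.0397 0.1217] yaw 90.0 tilt [-0.004  0.    -1.   ] grip 0.0399 24.999444334823693 F [ 0.1  0.8 -2.4]
twist z -0.0 travel cm (target frame) [-0.65 -0.07  8.87]
```

>>> move_arm(
  commands=[
    {"hand":3.2,"travel":[-0.6,0,2],"twist":[0,0,0]},
    {"hand":3.2,"travel":[0,0,2.5],"twist":[0,0,0]},
    {"hand":3.2,"travel":[0,0,2],"twist":[0,0,0]},
    {"hand":3.2,"travel":[0,0,1.2],"twist":[0,0,0]},
    {"hand":3.2,"travel":[0,0,0.6],"twist":[0,0,0]},
  ],
)

```text
time: 15.9
position: [0.6441, 0.0398, 0.0375]
tool_rot: [0.0, 1.0, 0.0, -0.003]
ft_force: [0.6, 0.2, -3.1]
grip_width: 0.0394
grip_force: 25.0
```

>>> move_arm(
  commands=[
    {"hand":3.2,"travel":[0,0,0.2],"twist":[0,0,0]},
    {"hand":3.2,"travel":[0,0,0.1],"twist":[0,0,0]},
    {"hand":3.2,"travel":[0,0,0.1],"twist":[0,0,0]},
    {"hand":3.2,"travel":[0,0,0],"twist":[0,0,0]},
    {"hand":3.2,"travel":[0,0,0],"twist":[0,0,0]},
  ],
)

```text
time: 16.32
position: [0.6474, 0.0393, 0.0366]
tool_rot: [0.0, 1.0, -0.0, 0.001]
ft_force: [0.4, 0.5, -1.8]
grip_width: 0.0398
grip_force: 25.0
```

>>> move_arm(
  commands=[
    {"hand":3.2,"travel":[0,0,0.1],"twist":[0,0,0]},
    {"hand":3.2,"travel":[0,0,0.1],"twist":[0,0,0]},
    {"hand":3.2,"travel":[0,0,0],"twist":[0,0,0]},
    {"hand":3.2,"travel":[0,0,0],"twist":[0,0,0]},
  ],
)

```text
time: 16.65
position: [0.6467, 0.0394, 0.0336]
tool_rot: [0.0, 1.0, 0.0, -0.0]
ft_force: [-0.2, -0.7, -2.8]
grip_width: 0.0401
grip_force: 25.0
```

>>> move_arm(
  commands=[
    {"hand":3.2,"travel":[0,0,0.1],"twist":[0,0,0]},
    {"hand":3.2,"travel":[0,0,0],"twist":[0,0,0]},
    {"hand":5.2,"travel":[0,0,0],"twist":[0,0,0]},
    {"hand":5.2,"travel":[0,0,0],"twist":[0,0,0]},
    {"hand":5.2,"travel":[0,0,0],"twist":[0,0,0]},
  ],
)

```text
time: 17.07
position: [0.6471, 0.0393, 0.0327]
tool_rot: [0.0, 1.0, -0.0, 0.0]
ft_force: [0.5, -0.6, 0.7]
grip_width: 0.0498
grip_force: 0.0
```

>>> move_arm(
  commands=[
    {"hand":5.2,"travel":[0,0,0],"twist":[0,0,0]},
    {"hand":5.2,"travel":[0,0,-1],"twist":[0,0,0]},
    {"hand":5.2,"travel":[0,0,-2],"twist":[0,0,0]},
    {"hand":5.2,"travel":[0,0,-3],"twist":[0,0,0]},
    {"hand":5.2,"travel":[0,0,-4],"twist":[0,0,0]},
  ],
)

```text
time: 17.48
position: [0.6447, 0.0395, 0.1314]
tool_rot: [0.0, 1.0, 0.0, -0.003]
ft_force: [1.0, 1.4, 0.4]
grip_width: 0.0518
grip_force: 0.0
```

>>> move_arm(
  commands=[
    {"hand":5.2,"travel":[1,1,0],"twist":[0,0,-5]},
    {"hand":5.2,"travel":[2,2,0],"twist":[0,0,5]},
    {"hand":5.2,"travel":[2.7,2.2,0],"twist":[0,0,0]},
    {"hand":5.2,"travel":[2.7,2.2,0],"twist":[0,0,0]},
    {"hand":5.2,"travel":[2.7,2.2,0],"twist":[0,0,0]},
  ],
)

```text
time: 17.9
position: [0.5332, 0.1342, 0.1335]
tool_rot: [0.001, 1.0, 0.0, 0.001]
ft_force: [0.0, 0.5, 1.3]
grip_width: 0.0522
grip_force: 0.0
```

>>> move_arm(
  commands=[
    {"hand":5.2,"travel":[2.7,2.2,0],"twist":[0,0,0]},
    {"hand":5.2,"travel":[2.7,2.2,0],"twist":[0,0,0]},
    {"hand":5.2,"travel":[2.7,2.2,0],"twist":[0,0,0]},
    {"hand":5.2,"travel":[2,2,0],"twist":[0,0,0]},
    {"hand":5.2,"travel":[0.8,1,0],"twist":[0,0,0]},
  ],
)

```text
time: 18.32
position: [0.4214, 0.2311, 0.1331]
tool_rot: [-0.001, 1.0, -0.0, -0.001]
ft_force: [0.3, 0.1, 0.4]
grip_width: 0.0522
grip_force: 0.0
```

>>> move_arm(
  commands=[
    {"hand":5.2,"travel":[0,0,0],"twist":[0,0,-6]},
    {"hand":5.2,"travel":[0,0,0],"twist":[0,0,-6]},
    {"hand":5.2,"travel":[0,0,0],"twist":[0,0,-6]},
    {"hand":5.2,"travel":[0,0,0],"twist":[0,0,-6]},
    {"hand":5.2,"travel":[0,0,0],"twist":[0,0,0]},
  ],
)

```text
time: 18.73
position: [0.4265, 0.2297, 0.1331]
tool_rot: [-0.209, 0.978, -0.0, 0.001]
ft_force: [-0.4, 0.5, 0.3]
grip_width: 0.052
grip_force: 0.0
```

```bash
python3 go.py .426 .2308 .017 114; python3 -c "
from rig import robot;import cv2
c=robot.camera('scene');cv2.imwrite('pics/s2.png',c['frame'][:,:,::-1])"
```

```text
t 18.7 P [0.4265 0.2297 0.1331] yaw 114.1 tilt [ 0.002  0.    -1.   ] grip 0.052 0.0 F [-0.4  0.5  0.3]
twist z 0.1 travel cm (target frame) [ 0.    0.12 11.61]
```

View pics/s2.png

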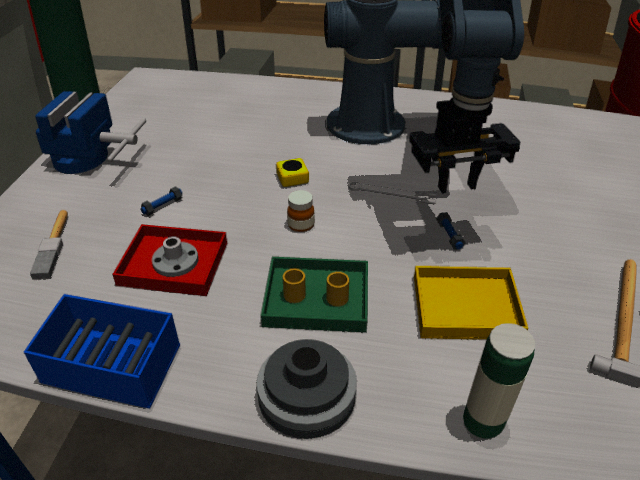

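The flange is flat in the red tray at (173,257). Both couplings stand in the green tray at (293,285) and (338,288), and the jar hasn't moved. Stud_a, at (452,230), is under the gripper.

>>> move_arm(
  commands=[
    {"hand":5.2,"travel":[0,0.1,2.5],"twist":[0,0,0]},
    {"hand":5.2,"travel":[0,0,3],"twist":[0,0,0]},
    {"hand":5.2,"travel":[0,0,3],"twist":[0,0,0]},
    {"hand":5.2,"travel":[0,0,1.8],"twist":[0,0,0]},
    {"hand":5.2,"travel":[0,0,0.6],"twist":[0,0,0]},
  ],
)

```text
time: 19.2
position: [0.424, 0.23, 0.0212]
tool_rot: [-0.206, 0.979, -0.0, -0.002]
ft_force: [-0.2, -0.3, -0.2]
grip_width: 0.0517
grip_force: 0.0
```

>>> move_arm(
  commands=[
    {"hand":5.2,"travel":[0,0,0.3],"twist":[0,0,0]},
    {"hand":5.2,"travel":[0,0,0.3],"twist":[0,0,0]},
    {"hand":5.2,"travel":[0,0,0],"twist":[0,0,0]},
    {"hand":3,"travel":[0,0,0],"twist":[0,0,0]},
    {"hand":3,"travel":[0,0,0],"twist":[0,0,0]},
  ],
)

```text
time: 19.62
position: [0.4255, 0.2308, 0.0185]
tool_rot: [-0.208, 0.978, 0.0, 0.001]
ft_force: [0.2, 0.2, -0.6]
grip_width: 0.0449
grip_force: 0.0
```

```bash
python3 go.py .426 .2308 .017 114
```

```text
t 19.6 P [0.4255 0.2308 0.0185] yaw 114.0 tilt [ 0.002  0.001 -1.   ] grip 0.0449 0.0 F [ 0.2  0.2 -0.6]
twist z -0.0 travel cm (target frame) [-0.05 -0.02  0.15]
```

>>> move_arm(
  commands=[
    {"hand":1,"travel":[0,0,0.1],"twist":[0,0,0]},
    {"hand":1,"travel":[0,0,0],"twist":[0,0,0]},
    {"hand":1,"travel":[0,0,0],"twist":[0,0,0]},
    {"hand":1,"travel":[0,0,0],"twist":[0,0,0]},
    {"hand":1,"travel":[0,0,0],"twist":[0,0,0]},
  ],
  force=30,
)

```text
time: 20.03
position: [0.4247, 0.2307, 0.0167]
tool_rot: [-0.208, 0.978, 0.0, 0.0]
ft_force: [-0.8, 0.1, 2.0]
grip_width: 0.0153
grip_force: 30.0
```

>>> move_arm(
  commands=[
    {"hand":1,"travel":[0,0,0],"twist":[0,0,0]},
    {"hand":1,"travel":[0,0,0],"twist":[0,0,0]},
    {"hand":1,"travel":[0,0,0],"twist":[0,0,0]},
    {"hand":1,"travel":[0,0,0],"twist":[0,0,0]},
  ],
)

```text
time: 20.37
position: [0.4247, 0.2307, 0.0167]
tool_rot: [-0.208, 0.978, 0.0, 0.0]
ft_force: [0.1, 0.6, 3.0]
grip_width: 0.0152
grip_force: 30.0
```

>>> move_arm(
  commands=[
    {"hand":1,"travel":[0,0,-0.5],"twist":[0,0,0]},
    {"hand":1,"travel":[0,0,-2],"twist":[0,0,0]},
    {"hand":1,"travel":[0,0,-3],"twist":[0,0,5]},
    {"hand":1,"travel":[0,0,-2],"twist":[0,0,5]},
    {"hand":1,"travel":[0,0,-1],"twist":[0,0,5]},
  ],
)

```text
time: 20.78
position: [0.4255, 0.2306, 0.1037]
tool_rot: [-0.076, 0.997, 0.0, 0.001]
ft_force: [-0.5, 0.7, -1.7]
grip_width: 0.0155
grip_force: 30.0
```

```bash
python3 go.py .6125 .3067 .10 99
```

```text
t 20.8 P [0.4255 0.2306 0.1037] yaw 98.7 tilt [ 0.003  0.    -1.   ] grip 0.0155 29.98917281627655 F [-0.5  0.7 -1.7]
twist z -0.3 travel cm (target frame) [-19.66   4.59   0.37]
```

>>> move_arm(
  commands=[
    {"hand":1,"travel":[-1,0.2,0],"twist":[0,0,0]},
    {"hand":1,"travel":[-2,0.5,0],"twist":[0,0,0]},
    {"hand":1,"travel":[-3,0.7,0],"twist":[0,0,0]},
    {"hand":1,"travel":[-3,0.7,0],"twist":[0,0,0]},
    {"hand":1,"travel":[-3,0.7,0],"twist":[0,0,0]},
  ],
)

```text
time: 21.2
position: [0.5401, 0.2773, 0.1004]
tool_rot: [-0.08, 0.997, -0.0, -0.001]
ft_force: [0.5, 0.4, -2.1]
grip_width: 0.0152
grip_force: 30.0
```

>>> move_arm(
  commands=[
    {"hand":1,"travel":[-3,0.7,0],"twist":[0,0,0]},
    {"hand":1,"travel":[-2.6,0.6,0],"twist":[0,0,0]},
    {"hand":1,"travel":[-1.7,0.4,0],"twist":[0,0,0]},
    {"hand":1,"travel":[0,0,0],"twist":[0,0,0]},
    {"hand":1,"travel":[0,0,0],"twist":[0,0,0]},
  ],
)

```text
time: 21.62
position: [0.6084, 0.3049, 0.0996]
tool_rot: [-0.079, 0.997, -0.0, -0.001]
ft_force: [-0.4, 0.1, -2.1]
grip_width: 0.0148
grip_force: 30.0
```

```bash
python3 go.py .6125 .3067 .0217 99
```

```text
t 21.6 P [0.6084 0.3049 0.0996] yaw 99.1 tilt [-0.002 -0.001 -1.   ] grip 0.0148 29.99309241771698 F [-0.4  0.1 -2.1]
twist z 0.1 travel cm (target frame) [-0.44  0.11  7.79]
```

>>> move_arm(
  commands=[
    {"hand":1,"travel":[-0.4,0.1,2],"twist":[0,0,0]},
    {"hand":1,"travel":[0,0,2.5],"twist":[0,0,0]},
    {"hand":1,"travel":[0,0,1.7],"twist":[0,0,0]},
    {"hand":1,"travel":[0,0,0.7],"twist":[0,0,0]},
    {"hand":1,"travel":[0,0,0.3],"twist":[0,0,0]},
  ],
)

```text
time: 22.03
position: [0.6093, 0.3058, 0.0271]
tool_rot: [-0.079, 0.997, -0.001, -0.003]
ft_force: [-0.2, 0.7, -2.0]
grip_width: 0.0149
grip_force: 30.0
```

>>> move_arm(
  commands=[
    {"hand":1,"travel":[0,0,0.1],"twist":[0,0,0]},
    {"hand":1,"travel":[0,0,0.1],"twist":[0,0,0]},
    {"hand":1,"travel":[0,0,0.1],"twist":[0,0,0]},
    {"hand":1,"travel":[0,0,0.1],"twist":[0,0,0]},
    {"hand":1,"travel":[0,0,0],"twist":[0,0,0]},
  ],
)

```text
time: 22.45
position: [0.6125, 0.3069, 0.0263]
tool_rot: [-0.078, 0.997, 0.0, 0.001]
ft_force: [-0.6, 0.0, -2.8]
grip_width: 0.0147
grip_force: 30.0
```

>>> move_arm(
  commands=[
    {"hand":1,"travel":[0,0,0.1],"twist":[0,0,0]},
    {"hand":1,"travel":[0,0,0],"twist":[0,0,0]},
    {"hand":1,"travel":[0,0,0],"twist":[0,0,0]},
  ],
)

```text
time: 22.7
position: [0.6122, 0.3067, 0.0247]
tool_rot: [-0.078, 0.997, -0.0, 0.0]
ft_force: [-0.7, -0.3, -2.4]
grip_width: 0.0151
grip_force: 30.0
```

>>> move_arm(
  commands=[
    {"hand":1,"travel":[0,0,0.1],"twist":[0,0,0]},
    {"hand":1,"travel":[0,0,0.1],"twist":[0,0,0]},
    {"hand":1,"travel":[0,0,0.1],"twist":[0,0,0]},
    {"hand":1,"travel":[0,0,0],"twist":[0,0,0]},
    {"hand":1,"travel":[0,0,0],"twist":[0,0,0]},
  ],
)

```text
time: 23.12
position: [0.6122, 0.3067, 0.0218]
tool_rot: [-0.078, 0.997, -0.0, 0.0]
ft_force: [0.1, -0.2, 0.3]
grip_width: 0.0149
grip_force: 30.0
```

>>> move_arm(
  commands=[
    {"hand":3.5,"travel":[0,0,0],"twist":[0,0,0]},
    {"hand":3.5,"travel":[0,0,0],"twist":[0,0,0]},
    {"hand":3.5,"travel":[0,0,0],"twist":[0,0,0]},
    {"hand":3.5,"travel":[0,0,0],"twist":[0,0,0]},
    {"hand":3.5,"travel":[0,0,-1],"twist":[0,0,0]},
  ],
)

```text
time: 23.53
position: [0.6107, 0.3062, 0.0299]
tool_rot: [-0.078, 0.997, -0.0, -0.002]
ft_force: [0.1, -0.1, -0.4]
grip_width: 0.0338
grip_force: 0.0
```

>>> move_arm(
  commands=[
    {"hand":3.5,"travel":[0,0,-2],"twist":[0,0,0]},
    {"hand":3.5,"travel":[0,0,-3],"twist":[0,0,0]},
    {"hand":3.5,"travel":[0,0,-3],"twist":[0,0,0]},
    {"hand":5.2,"travel":[0.4,-1,-2],"twist":[0,0,0]},
    {"hand":5.2,"travel":[0.8,-2,0],"twist":[0,0,0]},
  ],
)

```text
time: 23.95
position: [0.6091, 0.2781, 0.1382]
tool_rot: [-0.079, 0.997, 0.002, 0.007]
ft_force: [0.5, -0.2, 0.4]
grip_width: 0.0421
grip_force: 0.0
```

>>> move_arm(
  commands=[
    {"hand":5.2,"travel":[1.5,-3.6,0],"twist":[0,0,0]},
    {"hand":5.2,"travel":[1.5,-3.6,0],"twist":[0,0,0]},
    {"hand":5.2,"travel":[1.5,-3.6,0],"twist":[0,0,0]},
    {"hand":5.2,"travel":[1.5,-3.6,0],"twist":[0,0,0]},
    {"hand":5.2,"travel":[1.5,-3.6,0],"twist":[0,0,0]},
  ],
)

```text
time: 24.37
position: [0.5586, 0.0843, 0.1326]
tool_rot: [-0.079, 0.997, -0.0, 0.001]
ft_force: [0.8, -0.3, -0.6]
grip_width: 0.0518
grip_force: 0.0
```

>>> move_arm(
  commands=[
    {"hand":5.2,"travel":[1.5,-3.6,0],"twist":[0,0,0]},
    {"hand":5.2,"travel":[1.5,-3.6,0],"twist":[0,0,0]},
    {"hand":5.2,"travel":[1.5,-3.6,0],"twist":[0,0,0]},
    {"hand":5.2,"travel":[1.5,-3.6,0],"twist":[0,0,0]},
    {"hand":5.2,"travel":[1.5,-3.6,0],"twist":[0,0,0]},
  ],
)

```text
time: 24.78
position: [0.5126, -0.1056, 0.1325]
tool_rot: [-0.078, 0.997, -0.0, 0.001]
ft_force: [0.7, -0.1, 0.7]
grip_width: 0.0523
grip_force: 0.0
```

>>> move_arm(
  commands=[
    {"hand":5.2,"travel":[1.5,-3.6,0],"twist":[0,0,0]},
    {"hand":5.2,"travel":[1.5,-3.6,0],"twist":[0,0,0]},
    {"hand":5.2,"travel":[1.5,-3.6,0],"twist":[0,0,0]},
    {"hand":5.2,"travel":[1.5,-3.6,0],"twist":[0,0,0]},
    {"hand":5.2,"travel":[1.5,-3.6,0],"twist":[0,0,0]},
  ],
)

```text
time: 25.2
position: [0.4664, -0.2953, 0.1325]
tool_rot: [-0.078, 0.997, -0.0, 0.0]
ft_force: [1.0, 0.0, 0.3]
grip_width: 0.0518
grip_force: 0.0
```

>>> move_arm(
  commands=[
    {"hand":5.2,"travel":[1.5,-3.6,0],"twist":[0,0,7]},
    {"hand":5.2,"travel":[0.8,-2,0],"twist":[0,0,7]},
    {"hand":5.2,"travel":[0,0,0],"twist":[0,0,7]},
    {"hand":5.2,"travel":[0,0,0],"twist":[0,0,7]},
    {"hand":5.2,"travel":[0,0,0],"twist":[0,0,7]},
  ],
)

```text
time: 25.62
position: [0.4501, -0.3525, 0.1323]
tool_rot: [0.229, 0.973, -0.0, 0.0]
ft_force: [-0.1, 0.3, 0.0]
grip_width: 0.052
grip_force: 0.0
```

```bash
python3 go.py .447 -.385 .13 57
```

```text
t 25.6 P [ 0.4501 -0.3525  0.1323] yaw 63.5 tilt [ 0.001 -0.001 -1.   ] grip 0.052 0.0 F [-0.1  0.3  0. ]
twist z 6.5 travel cm (target frame) [-1.51 -2.9   0.23]
```

>>> move_arm(
  commands=[
    {"hand":5.2,"travel":[0,0,0],"twist":[0,0,6.5]},
    {"hand":5.2,"travel":[-0.7,-1.4,0],"twist":[0,0,0]},
    {"hand":5.2,"travel":[-0.8,-1.5,0],"twist":[0,0,0]},
    {"hand":5.2,"travel":[0,0,0],"twist":[0,0,0]},
    {"hand":5.2,"travel":[0,0,0],"twist":[0,0,0]},
  ],
)

```text
time: 26.03
position: [0.4476, -0.3855, 0.1321]
tool_rot: [0.28, 0.96, -0.0, 0.001]
ft_force: [-0.2, 0.5, 0.4]
grip_width: 0.052
grip_force: 0.0
```

```bash
python3 go.py .447 -.385 .017 57
```

```text
t 26.0 P [ 0.4476 -0.3855  0.1321] yaw 57.5 tilt [ 0.001 -0.001 -1.   ] grip 0.052 0.0 F [-0.2  0.5  0.4]
twist z 0.5 travel cm (target frame) [7.000e-02 1.000e-02 1.151e+01]
```

>>> move_arm(
  commands=[
    {"hand":5.2,"travel":[0,0,2.5],"twist":[0,0,0.5]},
    {"hand":5.2,"travel":[0,0,3],"twist":[0,0,0]},
    {"hand":5.2,"travel":[0,0,3],"twist":[0,0,0]},
    {"hand":5.2,"travel":[0,0,1.8],"twist":[0,0,0]},
    {"hand":5.2,"travel":[0,0,0.6],"twist":[0,0,0]},
  ],
)

```text
time: 26.45
position: [0.446, -0.3815, 0.0197]
tool_rot: [0.284, 0.959, 0.002, -0.003]
ft_force: [-0.6, -0.3, -0.0]
grip_width: 0.0522
grip_force: 0.0
```

>>> move_arm(
  commands=[
    {"hand":5.2,"travel":[0,0,0.3],"twist":[0,0,0]},
    {"hand":5.2,"travel":[0,0,0.3],"twist":[0,0,0]},
    {"hand":5.2,"travel":[0,0,0],"twist":[0,0,0]},
    {"hand":1,"travel":[0,0,0],"twist":[0,0,0]},
    {"hand":1,"travel":[0,0,0],"twist":[0,0,0]},
  ],
)

```text
time: 26.87
position: [0.4481, -0.3846, 0.0178]
tool_rot: [0.284, 0.959, -0.001, 0.001]
ft_force: [-0.1, -0.5, 0.7]
grip_width: 0.045
grip_force: 0.0
```

>>> move_arm(
  commands=[
    {"hand":1,"travel":[0,0,0],"twist":[0,0,0]},
    {"hand":1,"travel":[0,0,0],"twist":[0,0,0]},
    {"hand":1,"travel":[0,0,0],"twist":[0,0,0]},
    {"hand":1,"travel":[0,0,0],"twist":[0,0,0]},
    {"hand":1,"travel":[0,0,0],"twist":[0,0,0]},
  ],
)

```text
time: 27.28
position: [0.4475, -0.3842, 0.0168]
tool_rot: [0.284, 0.959, -0.0, 0.0]
ft_force: [-1.0, -0.3, 2.3]
grip_width: 0.015
grip_force: 30.0
```

```bash
python3 go.py .447 -.385 .017 57
```

```text
t 27.3 P [ 0.4475 -0.3842  0.0168] yaw 57.0 tilt [ 0.    -0.001 -1.   ] grip 0.015 30.024424195289612 F [-1.  -0.3  2.3]
twist z -0.0 travel cm (target frame) [ 0.   -0.09 -0.02]
```

>>> move_arm(
  commands=[
    {"hand":1,"travel":[0,0,-0.5],"twist":[0,0,0]},
    {"hand":1,"travel":[0,0,-2],"twist":[0,0,0]},
    {"hand":1,"travel":[0,0,-3],"twist":[0,0,0]},
    {"hand":1,"travel":[0,0,-3],"twist":[0,0,-7]},
    {"hand":1,"travel":[0,0,-3],"twist":[0,0,-7]},
  ],
)

```text
time: 27.7
position: [0.4469, -0.3832, 0.1322]
tool_rot: [0.162, 0.987, 0.001, -0.001]
ft_force: [0.1, -0.7, -1.9]
grip_width: 0.0151
grip_force: 30.0
```

>>> move_arm(
  commands=[
    {"hand":1,"travel":[0,0,0],"twist":[0,0,-7]},
    {"hand":1,"travel":[0,0,0],"twist":[0,0,-7]},
    {"hand":1,"travel":[0,0,0],"twist":[0,0,-7]},
    {"hand":1,"travel":[0,0,0],"twist":[0,0,-7]},
    {"hand":1,"travel":[-0.7,1.5,0],"twist":[0,0,0]},
  ],
)

```text
time: 28.12
position: [0.452, -0.3705, 0.1318]
tool_rot: [-0.078, 0.997, -0.002, 0.0]
ft_force: [0.8, 0.1, -2.1]
grip_width: 0.015
grip_force: 30.0
```

>>> move_arm(
  commands=[
    {"hand":1,"travel":[-1.7,3.6,0],"twist":[0,0,0]},
    {"hand":1,"travel":[-1.7,3.6,0],"twist":[0,0,0]},
    {"hand":1,"travel":[-1.7,3.6,0],"twist":[0,0,0]},
    {"hand":1,"travel":[-1.7,3.6,0],"twist":[0,0,0]},
    {"hand":1,"travel":[-1.7,3.6,0],"twist":[0,0,0]},
  ],
)

```text
time: 28.53
position: [0.5075, -0.174, 0.1314]
tool_rot: [-0.077, 0.997, 0.001, -0.001]
ft_force: [0.3, -0.4, -1.7]
grip_width: 0.0147
grip_force: 30.0
```

>>> move_arm(
  commands=[
    {"hand":1,"travel":[-1.7,3.6,0],"twist":[0,0,0]},
    {"hand":1,"travel":[-1.7,3.6,0],"twist":[0,0,0]},
    {"hand":1,"travel":[-1.7,3.6,0],"twist":[0,0,0]},
    {"hand":1,"travel":[-1.7,3.6,0],"twist":[0,0,0]},
    {"hand":1,"travel":[-1.7,3.6,0],"twist":[0,0,0]},
  ],
)

```text
time: 28.95
position: [0.563, 0.0172, 0.1314]
tool_rot: [-0.077, 0.997, 0.0, -0.001]
ft_force: [1.2, -0.2, -1.8]
grip_width: 0.0152
grip_force: 30.0
```

>>> move_arm(
  commands=[
    {"hand":1,"travel":[-1.7,3.6,0],"twist":[0,0,0]},
    {"hand":1,"travel":[-1.7,3.6,0],"twist":[0,0,0]},
    {"hand":1,"travel":[-1.7,3.6,0],"twist":[0,0,0]},
    {"hand":1,"travel":[-1.7,3.6,0],"twist":[0,0,0]},
    {"hand":1,"travel":[-0.8,1.5,0],"twist":[0,0,0]},
  ],
)

```text
time: 29.37
position: [0.6137, 0.1891, 0.1315]
tool_rot: [-0.079, 0.997, 0.001, 0.0]
ft_force: [-0.1, -0.2, -1.6]
grip_width: 0.0152
grip_force: 30.0
```

```bash
python3 go.py .6255 .2277 .09 99
```

```text
t 29.4 P [0.6137 0.1891 0.1315] yaw 99.0 tilt [ 0.     0.003 -1.   ] grip 0.0152 29.9985408782959 F [-0.1 -0.2 -1.6]
twist z 0.0 travel cm (target frame) [-1.77  3.63  4.15]
```

>>> move_arm(
  commands=[
    {"hand":1,"travel":[-0.9,1.8,0],"twist":[0,0,0]},
    {"hand":1,"travel":[-0.8,1.6,1],"twist":[0,0,0]},
    {"hand":1,"travel":[0,0,2],"twist":[0,0,0]},
    {"hand":1,"travel":[0,0,2],"twist":[0,0,0]},
    {"hand":1,"travel":[0,0,1],"twist":[0,0,0]},
  ],
)

```text
time: 29.78
position: [0.6226, 0.2203, 0.0688]
tool_rot: [-0.078, 0.997, -0.0, -0.003]
ft_force: [-0.4, -0.5, -2.7]
grip_width: 0.0152
grip_force: 30.0
```

>>> move_arm(
  commands=[
    {"hand":1,"travel":[0,0,2],"twist":[0,0,0]},
    {"hand":1,"travel":[0,0,1],"twist":[0,0,0]},
    {"hand":1,"travel":[0,0,0.8],"twist":[0,0,0]},
    {"hand":1,"travel":[0,0,0.3],"twist":[0,0,0]},
    {"hand":1,"travel":[0,0,0.2],"twist":[0,0,0]},
  ],
)

```text
time: 30.2
position: [0.6255, 0.2192, 0.0284]
tool_rot: [-0.078, 0.997, 0.0, -0.0]
ft_force: [-0.2, 0.4, -2.8]
grip_width: 0.0151
grip_force: 30.0
```

>>> move_arm(
  commands=[
    {"hand":1,"travel":[0,0,0.1],"twist":[0,0,0]},
    {"hand":1,"travel":[0,0,0.1],"twist":[0,0,0]},
    {"hand":1,"travel":[0,0,0],"twist":[0,0,0]},
    {"hand":1,"travel":[0,0,0],"twist":[0,0,0]},
  ],
)

```text
time: 30.53
position: [0.626, 0.2192, 0.0272]
tool_rot: [-0.078, 0.997, 0.0, 0.001]
ft_force: [0.2, 0.4, -2.5]
grip_width: 0.0149
grip_force: 30.0
```

```bash
python3 go.py .6255 .2277 .0218 99
```

```text
t 30.5 P [0.626  0.2192 0.0272] yaw 99.0 tilt [ 0.001  0.    -1.   ] grip 0.0149 29.9986070394516 F [ 0.2  0.4 -2.5]
twist z -0.0 travel cm (target frame) [-0.08  0.84  0.54]
```

>>> move_arm(
  commands=[
    {"hand":1,"travel":[0,0.4,0],"twist":[0,0,0]},
    {"hand":1,"travel":[0,0.4,0.1],"twist":[0,0,0]},
    {"hand":1,"travel":[0,0,0.1],"twist":[0,0,0]},
    {"hand":1,"travel":[0,0,0.1],"twist":[0,0,0]},
    {"hand":1,"travel":[0,0,0.1],"twist":[0,0,0]},
  ],
)

```text
time: 30.95
position: [0.6242, 0.2273, 0.0224]
tool_rot: [-0.078, 0.997, -0.0, -0.0]
ft_force: [-0.2, 0.4, -2.2]
grip_width: 0.0152
grip_force: 30.0
```

>>> move_arm(
  commands=[
    {"hand":1,"travel":[0,0,0.1],"twist":[0,0,0]},
    {"hand":1,"travel":[0,0,0],"twist":[0,0,0]},
    {"hand":1,"travel":[0,0,0],"twist":[0,0,0]},
  ],
)

```text
time: 31.2
position: [0.6243, 0.2272, 0.0218]
tool_rot: [-0.078, 0.997, 0.0, -0.0]
ft_force: [-0.6, 0.1, 0.3]
grip_width: 0.0152
grip_force: 30.0
```

Contact. I'll release, lift clear and check.

>>> move_arm(
  commands=[
    {"hand":3.2,"travel":[0,0,0],"twist":[0,0,0]},
    {"hand":3.2,"travel":[0,0,0],"twist":[0,0,0]},
    {"hand":3.2,"travel":[0,0,0],"twist":[0,0,0]},
    {"hand":3.2,"travel":[0,0,0],"twist":[0,0,0]},
    {"hand":3.2,"travel":[0,0,-1],"twist":[0,0,0]},
  ],
)

```text
time: 31.62
position: [0.623, 0.2267, 0.03]
tool_rot: [-0.078, 0.997, -0.0, -0.002]
ft_force: [-0.9, -0.2, -0.6]
grip_width: 0.0309
grip_force: 0.0
```

>>> move_arm(
  commands=[
    {"hand":3.2,"travel":[0,0,-2],"twist":[0,0,0]},
    {"hand":3.2,"travel":[0,0,-3],"twist":[0,0,0]},
    {"hand":3.2,"travel":[0,0,-4],"twist":[0,0,0]},
    {"hand":3.2,"travel":[2,0,-3],"twist":[0,0,0]},
    {"hand":3.2,"travel":[4,0,0],"twist":[0,0,0]},
  ],
)

```text
time: 32.03
position: [0.5747, 0.219, 0.1598]
tool_rot: [-0.078, 0.997, 0.001, 0.012]
ft_force: [0.4, 0.8, -0.3]
grip_width: 0.0321
grip_force: 0.0
```

>>> move_arm(
  commands=[
    {"hand":3.2,"travel":[4,0,0],"twist":[0,0,0]},
    {"hand":3.2,"travel":[4,0,0],"twist":[0,0,0]},
    {"hand":3.2,"travel":[2,0,0],"twist":[0,0,0]},
    {"hand":3.2,"travel":[0,0,0],"twist":[0,0,0]},
    {"hand":3.2,"travel":[0,0,0],"twist":[0,0,0]},
  ],
)

```text
time: 32.45
position: [0.4658, 0.2022, 0.1526]
tool_rot: [-0.078, 0.997, 0.0, 0.001]
ft_force: [0.2, 0.4, 0.8]
grip_width: 0.0319
grip_force: 0.0
```

```bash
python3 go.py; python3 -c "
from rig import robot;import cv2
c=robot.camera('scene');cv2.imwrite('pics/s3.png',c['frame'][:,:,::-1])
c=robot.camera('top');cv2.imwrite('pics/t3.png',cv2.resize(c['frame'][160:340,110:490],None,fx=2,fy=2)[:,:,::-1])"
```

```text
t 32.5 P [0.4658 0.2022 0.1526] yaw 99.0 tilt [ 0.001  0.    -1.   ] grip 0.0319 0.0 F [0.2 0.4 0.8]
```

View pics/s3.png

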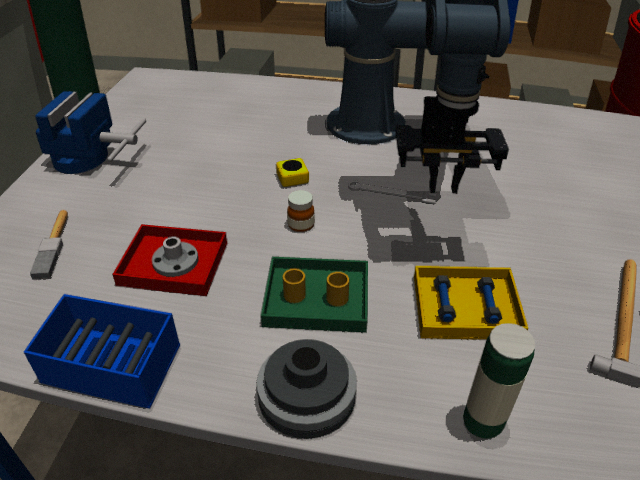

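View pics/t3.png

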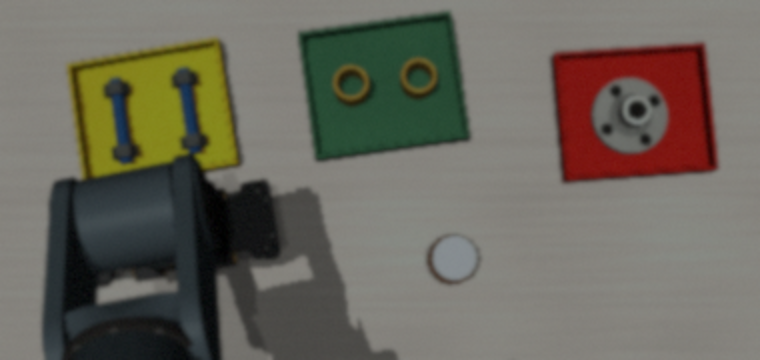

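All the parts rest in their trays: studs at scene pixels (444,298) and (489,299), couplings at (293,285) and (338,288), flange at (173,257). The jar hasn't moved from (300,210), and the gripper is clear of everything.

```bash
python3 -c "
from rig import robot;print(robot.hand_in())"
```

```text
the job is handed in; nothing more can be done
None
```

The job is handed in at about 33 s of the 131 s allowed: flange set down in the red tray, both studs in the yellow, both couplings standing in the green, jar unmoved in the last pictures; no verdict came back.

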